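Lock the stacking tin round the small tin and set it on the mate tray

ROBOT

A 6-joint arm with a two-finger parallel gripper is mounted at the origin on the work surface. World frame = base frame: x ahead of the robot, y to its left, z up, the work surface at z = 0. Lengths are in m, angles in rad, forces in N, time in s.
With the tool pointing down it reaches from about 0.3 to 0.875 m from the base axis. Payload 6.4 kg.
Tool frame: the origin (TCP) lies midway between the tips of the shut fingers; the grasp point (between the pads) lies 19 mm behind it; z points along the fingers, y is the line along which they close (so a half turn about z gives the same grasp; the last joint's range is limited). The gripper opens to 85 mm and grips with 20 to 120 N. Pads are 22 mm wide; open, the fingers measure 114 mm over their backs; the gripper's body (76 mm by 85 mm) begins 54 mm behind the grasp point. The pads swing forward as they close: fully open they stand 13 mm farther back than shut.
Start: joints at [-1.442, 0.181, 1.607, -0, 1.354, -0.206], TCP at [0.189, -0.543, 0.231] pointing down, gripper open.
Joint ranges: [-2.99, 2.99], [-0.89, 2.07], [0.3, 2.58], [-1.14, 4.28], [0, 2.63], [-3.12, 3.12]. Speed limits (rad/s): [2.57, 2.57, 3.01, 3.14, 3.14, 3.14].

INTERFACE

Orientations are given as a unit quaternion [w, x, y, z].
In Python, from bench import status, camera, ctrl gives the robot as it stands. The module is installed in compiled form; this text tells all that it offers.
- The arm moves only by the shell command python3 -m handwheel 'ROWS'. ROWS is JSON, a list that holds one entry, the list of rows, each a list of 7 numbers: the opening, from -1 (shut) to 1 (fully open), then the shift along the tool's x, y, z in cm, then the turn, a rotation vector about the tool's x, y, z in degrees. A call has 1 to 10 rows; each row is the pose to reach, as a shift and turn from the pose commanded when the call began, along the tool's axes at that moment; what a row does not reach only later rows make up. A row lasts 1/8 s, in which the tool goes at most 62.5 mm and 10.7 degrees, less where a joint would pass 70% of its speed; a pose out of reach is approached as far as the arm can. A call with a gripper value outside its range is refused whole. The fingers move at their own pace and stop on an object; the grip force is fixed at half the most. Time passes only in rows, so rows that repeat a pose let the fingers close. It gives the time, the measured TCP pose, the force, the opening and the grip force at its end, in the units of the state.
- status.get_obs(): the state, without advancing time (a new reading comes with each control period).
- camera(name): name is "side" or "top" or "wrist"; returns a dict with "frame" (384x512x3 uint8, blue, green, red), "depth" (384x512 float32, m along the optical axis (not along the pixel's ray), 0 where there is no reading), "fx", "fy", "cx", "cy" (pixels), "extrinsics" (4x4, takes a point from camera to world coordinates); the wrist camera has in their place "hand_eye" (4x4, takes a point from camera to tool coordinates, whose origin is the TCP and whose axes are the flange's). Camera axes: x right, y down, z forward; pixel columns grow to the right and rows downward; lengths in m; the calibration is good to about 2 mm. A picture is of the moment at which its call begins: read the wrist's pose just before it.
- ctrl.hand_in(): hands the job in; it is judged then, once.
The state is a dict: "time_s": time; "q": joint angles; "dq": joint speeds; "joint_efforts": joint torques, N m; "eef_pos": TCP position; "eef_rot": TCP orientation; "wrist_force": force on the tool from outside, world axes, zero at the start; "torque": the same for the moment, N m; "opening": opening from 0.0 (shut) to 1.0 (fully open); "grasp_force": force on a finger pad.
Only numpy, scipy, OpenCV 4.12 (cv2) and the standard library are available. Lean on these libraries where they do the work, as an engineer would, in place of code of your own. Each camera call takes 0.05 s, during which the arm holds its last target. There are 200 camera calls.

TASK

Get the mate tray ready: stand the smaller of the two knobbed tins upright in the open bottom half of the aluminium stacking tin, close the deep top half down over it and twist the top clockwise as far as it goes, so that the two halves lock. The closed, locked stacking tin must end up standing upright and wholly on the round cork mat of the tray, let go. Set things down without dropping or ramming them, and leave everything else where it is.

Things in the scene. Friction and masses are not known exactly. Their poses are not given: they have to be found in the camera images.
- tin_bottom: Bottom half of the aluminium stacking tin: an open round pot 50 mm high on a rubber foot, body 114 diameter up to its shoulder, above it a neck 90 diameter (84 inside), rim tapering to 86. Inner floor 5 above the underside. Two ears 18 wide stand out to 64 from the axis, on its +y and -y sides. Loose, about 0.3 kg. Origin: centre of the underside, z up. Half a turn about z makes no difference.
- shoulder (a point): Centre of the bottom half's flat ring shoulder, 30 mm above its underside; axes of the bottom half. When closed, the top half's mouth rests on this ring, so tin_top has its origin here.
- bottom_lug (a point): Upper face of one of the two lugs on the bottom half's neck, on its +y side; the other is opposite, on -y. Each is 32 degrees wide, reaches out to 51 mm from the axis, spans 38 to 44 mm above the underside, and has a downward stop at its clockwise end (seen from above).
- tin_top: Top half of the aluminium stacking tin: a deep bell standing mouth down, 114 mm diameter (107 inside), 68 high (65 deep inside), with a bar handle on its flat top. Two ears 18 wide at the mouth stand out to 64 from the axis, on +y and -y. Loose, 0.2 kg. Origin: centre of the mouth, z up; x along the handle. Half a turn about z makes no difference.
- handle (a point): Middle of the top half's black bar handle: 66 mm long along x, 14 wide, 18 high, spanning 80 to 98 above the mouth, i.e. 12 to 30 above the bell's flat top, on two posts 12 thick, 50 apart. Strong enough to carry the whole locked tin. Locked, the bottom hangs with about 2 play.
- top_lug (a point): Underside of one of two lugs inside the bell's mouth, on +y; the other on -y. 32 degrees wide, 6 mm thick, in to 47.5 from the axis. The bell goes down over the neck only with its x axis 35 to 140 degrees counter-clockwise (from above) of the bottom's; else it stays 14 high. Down, it turns clockwise, lugs under lugs, to the stops: x axes parallel, ears in line = locked. Turn without leaning on it.
- small_tin: The smaller knobbed tin, closed, of plain aluminium: 72 diameter (lid band 74), 60 high, with a black upright knob 22 diameter and 26 high on top, 86 in all. It fits in the bottom half and under the top half. 0.15 to 0.31 kg. Origin: centre of the underside, z up.
- tall_tin: The bigger knobbed tin, same make, not needed: 96 diameter, 92 high plus the same 26 high knob. Too wide to go into the stacking tin. Leave it. Origin: centre of the underside.
- mat_centre (a point): Centre of the top face of the round cork mat, 150 diameter, 7 above the shelf, in one end of the steel tray; its axes are the tray's. The fixed tray is 380 along x by 190, rim 15 high; its middle is 100 from here along +x. The cup and the yerbera stand in its other end.
- mate_cup: Red enamel mate cup, 82 mm diameter, 83 high, on the tray, its axis 128 to 152 from the mat's centre. Leave it. Origin: centre of the underside.
- yerbera: White plastic yerba box with a sliding latch on top, 89 x 109, 155 high, at the tray's other end. Leave it. Origin: centre of the underside.
- spoon: White ceramic spoon, 150 long, 40 wide, lying along x between the tins. Leave it. Origin: its middle, at shelf height.
- bombilla: Ridged steel drinking straw, 190 mm long, 19 thick, lying across between the tins. Leave it. Origin: its middle, at shelf height.
- thermos: Steel vacuum flask, 84 mm diameter, 245 high, the tallest thing near the tins, standing behind them in the middle. Leave it. Origin: centre of the underside.
- saucer_rack: Fixed wire rack with white saucers standing on edge in its slots, beside the tins on the side away from the tray: 270 mm along x, 158 wide, saucers up to 166 high. Leave it alone. Origin: centre of the underside.
Things that resemble listed ones, but are neither listed nor needed, are in the scene too. What is shaped like the small_tin but blue is not meant. What is shaped like the tin_top but blue is not meant.

How it is judged:
On the way, in this order (a step that is already met when the one before it is completed fails the run):
1. the small tin stands upright on the floor of the bottom half (horizontal distance between small_tin and tin_bottom below 0.009 m and z of small_tin in the frame of tin_bottom between 0.002 and 0.008 m and angle between small_tin's own z axis and vertical below 0.1 rad), for 0.2 s.
2. the top half is down on the shoulder of the bottom half and turned to its locked position (horizontal distance between tin_top and tin_bottom below 0.006 m and z of tin_top in the frame of tin_bottom between 0.027 and 0.0335 m and angle between the x axis of tin_top and the x axis of tin_bottom, either way round below 0.21 rad), for 0.2 s.
At the end, for the whole second after the job is handed in: Small tin upright on the bottom half's floor; top half down on the shoulder (30 mm, -3/+3.5; axes within 6 mm) and turned to within 12 degrees of the stop; the tin stands upright at rest on the cork mat, its axis within 18 mm of the mat's centre; nothing held (all of step 2 and horizontal distance between small_tin and tin_bottom below 0.009 m and z of small_tin in the frame of tin_bottom below 0.008 m and angle between small_tin's own z axis and vertical below 0.1 rad and horizontal distance between tin_bottom and mat_centre below 0.018 m and z of tin_bottom in the frame of mat_centre between -0.003 and 0.003 m and angle between tin_bottom's own z axis and vertical below 0.05 rad and linear speed of each of tin_bottom, tin_top below 0.02 m/s); the robot touches nothing.
It fails at once if a bystander is pushed more than 25 mm from its place or a standing one knocked over (distance of any of tall_tin, mate_cup, yerbera, spoon, bombilla, thermos from where it was at the start of the episode above 0.025 m or angle between any of tall_tin, mate_cup, yerbera, thermos's own z axis and vertical above 0.5 rad).
It fails at once if the small tin is dropped or rammed into the bottom half (horizontal distance between small_tin and tin_bottom below 0.03 m and z of small_tin in the frame of tin_bottom between 0.006 and 0.05 m and linear speed of small_tin above 0.5 m/s).
It fails at once if the top half is dropped or rammed onto the bottom half (horizontal distance between tin_top and tin_bottom below 0.03 m and z of tin_top in the frame of tin_bottom between 0.036 and 0.08 m and linear speed of tin_top above 0.5 m/s).
It fails at once if the tin is dropped or rammed onto the mat (horizontal distance between tin_bottom and mat_centre below 0.06 m and z of tin_bottom in the frame of mat_centre between 0.002 and 0.05 m and linear speed of tin_bottom above 0.5 m/s).
It also fails if it takes over 72 s, if anything falls off the work surface, if the arm or the gripper's body presses on something with over 40 N, if the wrist force passes 120 N, or if a joint passes its speed limit or range.

## Working session

There is one attempt and no reset: what is moved stays moved. The work goes in short steps, Python scripts to look and compute and a shell command to move; the robot and the scene stay as the last step left them, time stands still between calls to the robot, and variables do not carry over. Pictures are saved under pics/ and viewed, at most 10 in all, crops included, and the job is handed in when it is done.

```bash
mkdir -p pics
cat > h.py <<'E'
import numpy as np, cv2
from bench import status, camera, ctrl
from scipy.spatial.transform import Rotation as R
def cam(n):
    o=status.get_obs(); c=camera(n)
    if n=="wrist":
        q=o["eef_rot"]; T=np.eye(4); T[:3,:3]=R.from_quat([q[1],q[2],q[3],q[0]]).as_matrix(); T[:3,3]=o["eef_pos"]
        c["extrinsics"]=T@np.array(c["hand_eye"])
    return c
def cloud(c):
    d=c["depth"]; v,u=np.mgrid[:d.shape[0],:d.shape[1]]
    P=np.stack([(u-c["cx"])/c["fx"]*d,(v-c["cy"])/c["fy"]*d,d],-1)
    E=np.array(c["extrinsics"]); W=P@E[:3,:3].T+E[:3,3]; W[d<=0]=np.nan
    return W
def obs():
    o=status.get_obs(); q=o["eef_rot"]; print(o["time_s"],np.round(o["eef_pos"],4),np.round(R.from_quat([q[1],q[2],q[3],q[0]]).as_matrix(),3).tolist(),np.round(o["wrist_force"],1),o["opening"],o["grasp_force"],np.round(o["q"],2))
E
python3 - <<'E'
from h import *
obs()
for n in("top","side"):
    c=cam(n); np.savez(n,**{k:np.array(v) for k,v in c.items()}); cv2.imwrite(f"pics/{n}.png",cv2.resize(c["frame"],(800,600),interpolation=cv2.INTER_CUBIC))
    print(np.round(c["extrinsics"],2).tolist(),c["fx"])
E
```

```text
0.0 [ 0.1889 -0.5425  0.2304] [[0.944, 0.329, -0.0], [0.329, -0.944, 0.002], [0.0, -0.002, -1.0]] [-0.3 -0.3  0.2] 0.9964582641878332 0.0 [-1.44  0.18  1.61 -0.    1.35 -0.21]
[[-0.01, -0.97, 0.23, 0.26], [-1.0, 0.02, 0.0, -0.02], [-0.01, -0.23, -0.97, 1.31], [0.0, 0.0, 0.0, 1.0]] 477.38241832157445
[[-0.87, -0.32, 0.37, 0.11], [-0.49, 0.61, -0.62, 0.69], [-0.02, -0.72, -0.69, 0.86], [0.0, 0.0, 0.0, 1.0]] 429.73642676154464
```

View pics/top.png

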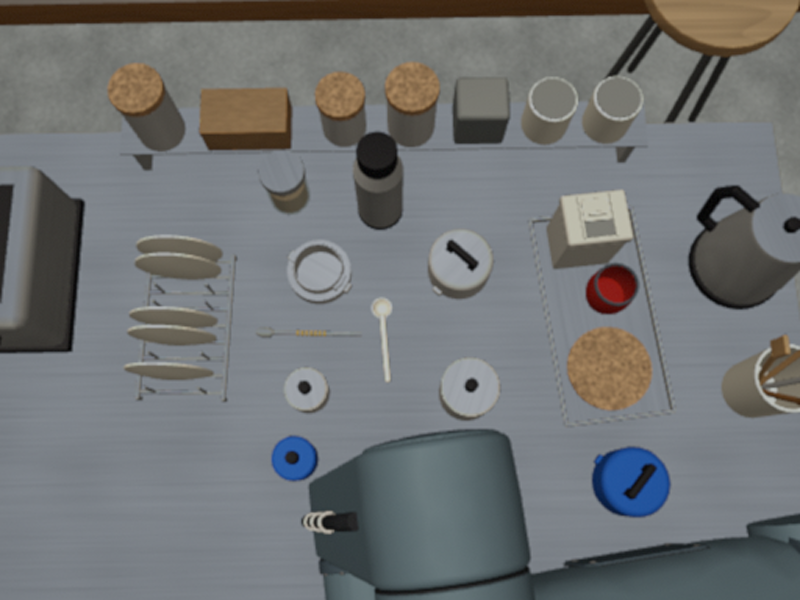

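View pics/side.png

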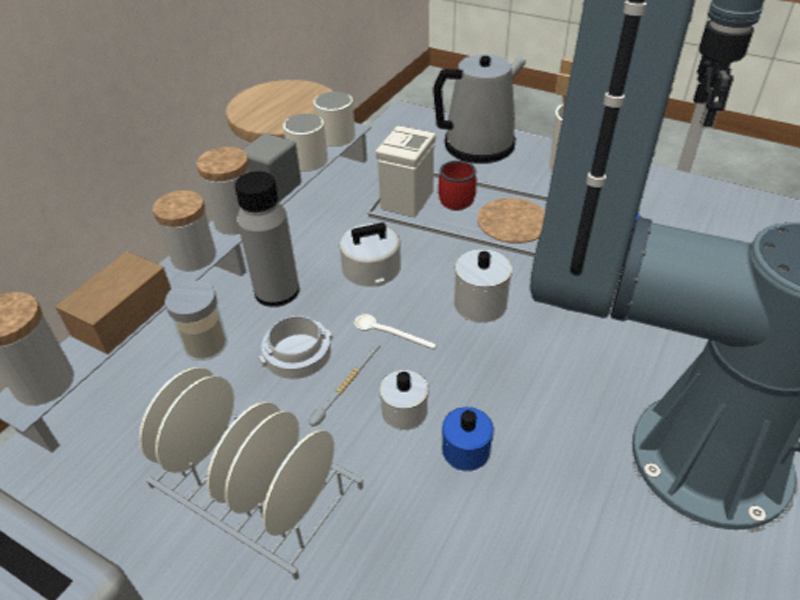

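The top view shows (800x600 px): bottom half at (320,272), small plain tin knob at (305,388), top half handle at (462,255), mat at (609,368), thermos at (378,180), spoon at (383,340), bombilla at (310,333). The blue ones are decoys. Next I measure these from depth.

Run:
```python
from h import *
c=dict(np.load("top.npz")); W=cloud(c); f=c["frame"]
def at(u,v,r): 
    u/=1.5625;v/=1.5625;r/=1.5625
    vv,uu=np.mgrid[:384,:512]; return (uu-u)**2+(vv-v)**2<r*r
def circ(P):
    P=P[:,:2]; A=np.c_[2*P,np.ones(len(P))]; s=np.linalg.lstsq(A,(P**2).sum(1),rcond=None)[0]; return s[:2],np.sqrt(s[2]+s[:2]@s[:2])
g=f.max(-1)
def rep(n,m):
    P=W[m]; P=P[~np.isnan(P[:,0])]; 
    h=cv2.convexHull((P[:,:2]*1e4).astype(np.float32))
    (cx,r)=cv2.minEnclosingCircle(h)[0:2]; print(n,len(P),"mean",P.mean(0).round(4),"encl",np.round(np.array(cx)/1e4,4),round(r/1e4,4), "z",P[:,2].min().round(3),P[:,2].max().round(3))
Z=W[...,2]
rep("smalllid",at(306,388,35)&(Z>.05)&(Z<.07)); rep("smallknob",at(306,388,35)&(Z>.076))
b=at(320,272,48)
for lo,hi in((.003,.015),(.015,.026),(.026,.036),(.042,.056)): rep(f"bot{lo}",b&(Z>lo)&(Z<hi))
t=at(460,260,50); rep("toptop",t&(Z>.06)&(Z<.075)); 
m=t&(Z>.085); rep("handle",m); P=W[m][:,:2]; e=np.linalg.eigh(np.cov(P.T))[1][:,1]; print("handle dir",np.degrees(np.arctan2(e[1],e[0])))
rep("top low",t&(Z>.006)&(Z<.025))
rep("mat",at(609,368,55)&(f[...,2].astype(int)-f[...,0]>35)&(Z<.03)&(Z>.003)&(abs(f[...,2].astype(int)-f[...,1])<90))
for n,p in dict(thermos=(378,150),tall=(471,385),cup=(612,290),yer=(595,215),spoon=(383,340),bomb=(310,333),rackR=(232,330),sauc=(180,245),blue=(294,458)).items():
    u,v=int(p[0]/1.5625),int(p[1]/1.5625); print(n,W[v,u].round(3))
b=f[125:235,165:330]; cv2.imwrite("pics/crop.png",cv2.resize(f[140:205,175:325],None,fx=5.3,fy=5.3,interpolation=cv2.INTER_CUBIC))
```

```text
smalllid 552 mean [0.4361 0.1339 0.0599] encl [0.4373 0.1347] 0.0372 z 0.051 0.07
smallknob 58 mean [0.4365 0.1342 0.0854] encl [0.4369 0.1346] 0.0104 z 0.077 0.091
bot0.003 730 mean [0.6592 0.1171 0.006 ] encl [0.6595 0.1146] 0.0913 z 0.003 0.015
bot0.015 116 mean [0.6475 0.1144 0.0215] encl [0.6521 0.1185] 0.0639 z 0.015 0.026
bot0.026 413 mean [0.6509 0.1149 0.0306] encl [0.6572 0.1143] 0.0631 z 0.026 0.036
bot0.042 173 mean [0.6511 0.1135 0.0475] encl [0.6546 0.117 ] 0.0519 z 0.042 0.056
toptop 1089 mean [ 0.6587 -0.1353  0.0677] encl [ 0.6611 -0.1362] 0.0569 z 0.06 0.075
handle 140 mean [ 0.6607 -0.1355  0.0968] encl [ 0.6608 -0.1359] 0.0327 z 0.086 0.104
handle dir 47.527140621078836
top low 122 mean [ 0.6399 -0.1258  0.013 ] encl [ 0.6785 -0.1429] 0.0942 z 0.006 0.025
mat 2135 mean [ 0.4715 -0.3963  0.008 ] encl [ 0.4734 -0.3968] 0.0747 z 0.003 0.016
thermos [0.782 0.006 0.243]
tall [ 0.43  -0.138  0.119]
cup [ 0.616 -0.412  0.007]
yer [ 0.704 -0.349  0.155]
spoon [0.528 0.003 0.019]
bomb [0.543 0.135 0.01 ]
rackR [0.553 0.277 0.002]
sauc [0.667 0.335 0.146]
blue [0.319 0.149 0.084]
```

View pics/crop.png

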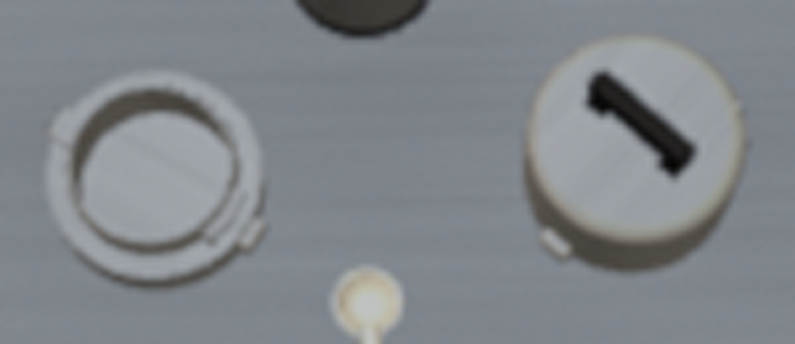

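Crop: the bottom half's ears are at crop px (65,125) and (252,234), so its x axis is about -30°. The handle runs from (598,85) to (690,160), about 48°. That puts the top about 78° counter-clockwise of the bottom, inside the entry window. I move over the small tin first.

```bash
cat >> h.py <<'E'
def go(x,y,z,yaw):
    o=status.get_obs(); q=o["eef_rot"]; M=R.from_quat([q[1],q[2],q[3],q[0]])
    a=np.radians(yaw); T=np.array([[np.cos(a),np.sin(a),0],[np.sin(a),-np.cos(a),0],[0,0,-1.]])
    d=M.inv().apply(np.array([x,y,z])-o["eef_pos"])*100
    print("cm",d.round(2),"deg",(M.inv()*R.from_matrix(T)).as_rotvec(degrees=True).round(2))
E
python3 -c "
from h import *
go(.437,.1345,.22,19.2)"
```

```text
cm [ 45.68 -55.79   1.15] deg [-0.09 -0.02 -0.02]
```

```bash
python3 -m handwheel '[[[1,7.6,-9.3,0.2,0,0,0],[1,15.2,-18.6,0.4,0,0,0],[1,22.8,-27.9,0.6,0,0,0],[1,30.5,-37.2,0.8,0,0,0],[1,38,-46.5,1,0,0,0],[1,45.7,-55.8,1,0,0,0],[1,45.7,-55.8,1,0,0,0],[1,45.7,-55.8,1,0,0,0],[1,45.7,-55.8,1,0,0,0],[1,45.7,-55.8,1,0,0,0]]]'
```

```text
time_s: 1.35
eef_pos: [0.4043, 0.0458, 0.2225]
eef_rot: [0.0, 0.986, 0.167, 0.0]
wrist_force: [0.8, -0.7, 0.2]
opening: 0.997
grasp_force: 0.0
```

```bash
python3 -c "
from h import *
obs();go(.437,.1345,.22,19.2)"
```

```text
1.35 [0.4043 0.0458 0.2225] [[0.944, 0.329, 0.001], [0.329, -0.944, -0.0], [0.001, 0.001, -1.0]] [ 0.8 -0.7  0.2] 0.997352528799107 0.0 [-0.18 -0.21  2.01 -0.    1.34  1.06]
cm [ 6.   -7.3   0.25] deg [ 0.04 -0.04 -0.01]
```

```bash
python3 -m handwheel '[[[1,3,-3.6,0.1,0,0,0],[1,6,-7.3,0.2,0,0,0],[1,6,-7.3,0.2,0,0,0],[1,6,-7.3,0.2,0,0,0]]]'
python3 - <<'E'
from h import *
obs(); c=cam("wrist"); W=cloud(c); Z=W[...,2]; cv2.imwrite("pics/w1.png",cv2.resize(c["frame"],(768,576)))
near=np.hypot(W[...,0]-.437,W[...,1]-.1345)
for n,m in(("knob",(near<.03)&(Z>.078)&(Z<.1)),("lid",(near<.06)&(Z>.05)&(Z<.07))):
    P=W[m]; print(n,len(P),P.mean(0).round(4) if len(P) else 0, *(np.round(cv2.minEnclosingCircle((P[:,:2]*1e3).astype(np.float32))[0:2][0],1) if len(P) else []),np.nanmax(P[:,2]) if len(P) else 0)
E
```

```text
time_s: 1.85
eef_pos: [0.4362, 0.1322, 0.2199]
eef_rot: [0.0, 0.986, 0.167, -0.001]
wrist_force: [-0.3, -0.4, -0.3]
opening: 1.0
grasp_force: 0.0
1.85 [0.4362 0.1322 0.2199] [[0.944, 0.329, -0.001], [0.329, -0.944, -0.0], [-0.001, -0.0, -1.0]] [-0.3 -0.4 -0.3] 1.0002981276692664 0.0 [ 0.03 -0.08  1.91 -0.    1.32  1.27]
knob 496 [0.4367 0.1374 0.0855] 435.7 137.2 0.08758156769722947
lid 4196 [0.4384 0.138  0.0598] 435.6 136.9 0.06958705112098756
```

View pics/w1.png

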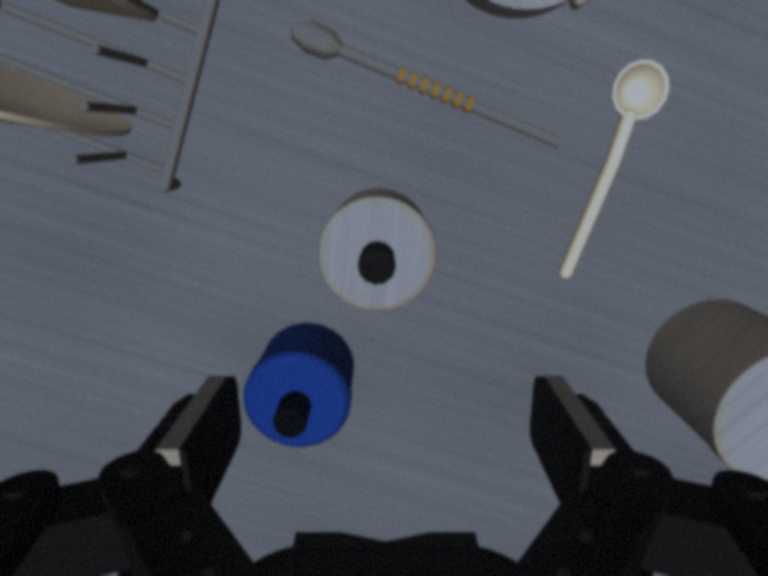

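Wrist view: knob at (377,262), blue decoy at (298,400), and the fingers have clear room. I go down on the knob.

```bash
python3 -c "
from h import *
obs();go(.4362,.136,.065,19.2)"
```

```text
1.9 [0.4363 0.1317 0.2201] [[0.945, 0.328, -0.001], [0.328, -0.945, -0.0], [-0.001, 0.0, -1.0]] [-1.3 -0.7 -0.3] 1.0011223777280391 0.0 [ 0.03 -0.08  1.91 -0.    1.32  1.27]
cm [ 0.15 -0.41 15.51] deg [ 0.    0.06 -0.04]
```

```bash
python3 -m handwheel '[[[1,0.15,-0.4,4,0,0,0],[1,0.15,-0.4,8,0,0,0],[1,0.15,-0.4,12,0,0,0],[1,0.15,-0.4,14,0,0,0],[1,0.15,-0.4,15,0,0,0],[1,0.15,-0.4,15.4,0,0,0],[1,0.15,-0.4,15.4,0,0,0],[1,0.15,-0.4,15.4,0,0,0]]]'
python3 - <<'E'
from h import *
obs();go(.4362,.136,.065,19.2)
E
```

```text
time_s: 2.9
eef_pos: [0.4376, 0.1366, 0.0673]
eef_rot: [0.0, 0.986, 0.167, 0.001]
wrist_force: [0.0, -0.4, 0.5]
opening: 0.996
grasp_force: 0.0
2.9 [0.4376 0.1366 0.0673] [[0.944, 0.329, 0.002], [0.329, -0.945, 0.0], [0.002, 0.0, -1.0]] [ 0.  -0.4  0.5] 0.9958299820761681 0.0 [0.04 0.15 2.02 0.   0.97 1.28]
cm [-0.15  0.01  0.23] deg [ 0.03 -0.1  -0.02]
```

Close here (fine clearance above the lid).

```bash
python3 -m handwheel '[[[-1,-0.1,0,0,0,0,0],[-1,-0.1,0,0,0,0,0],[-1,-0.1,0,0,0,0,0],[-1,-0.1,0,0,0,0,0],[-1,-0.1,0,0,0,0,0],[-1,-0.1,0,0,0,0,0],[-1,-0.1,0,0,0,0,0],[-1,-0.1,0,0,0,0,0]]]'; python3 -m handwheel '[[[-1,0,0,-3,0,0,0],[-1,0,0,-7,0,0,0],[-1,0,0,-10,0,0,0],[-1,0,0,-13,0,0,0],[-1,0,0,-13,0,0,0],[-1,0,0,-13,0,0,0]]]'
python3 - <<'E'
from h import *
obs();go(.6,.08,.197,19.2)
E
```

```text
time_s: 3.9
eef_pos: [0.4359, 0.1365, 0.0666]
eef_rot: [-0.0, 0.986, 0.167, 0.0]
wrist_force: [-1.3, 2.5, 6.7]
opening: 0.231
grasp_force: 58.6
time_s: 4.65
eef_pos: [0.4349, 0.1361, 0.1947]
eef_rot: [-0.0, 0.986, 0.167, -0.001]
wrist_force: [-0.1, -0.5, -3.0]
opening: 0.231
grasp_force: 59.0
4.65 [0.4349 0.1361 0.1947] [[0.945, 0.328, -0.002], [0.328, -0.945, -0.0], [-0.002, -0.0, -1.0]] [-0.1 -0.5 -3. ] 0.23098330892987115 59.036818742752075 [ 0.04 -0.05  1.93 -0.    1.27  1.28]
cm [13.75 10.72 -0.26] deg [-0.03  0.13 -0.02]
```

```bash
python3 -m handwheel '[[[-1,4,3,-1,0,0,0],[-1,8,6,-2.5,0,0,0],[-1,10,9,-3.5,0,0,0],[-1,10,9,-3.5,0,0,0],[-1,10,9,-3.5,0,0,0],[-1,10,9,-3.5,0,0,0]]]'
python3 - <<'E'
from h import *
obs(); c=cam("wrist"); W=cloud(c); np.savez("w2",**{k:np.array(v) for k,v in c.items()}); Z=W[...,2]; cv2.imwrite("pics/w2.png",cv2.resize(c["frame"],(768,576)))
near=np.hypot(W[...,0]-.655,W[...,1]-.115)
for lo,hi in((.026,.036),(.046,.054)):
    P=W[(near<.08)&(Z>lo)&(Z<hi)]; print(len(P),P.mean(0),cv2.minEnclosingCircle((P[:,:2]*1e3).astype(np.float32)))
E
```

```text
time_s: 5.4
eef_pos: [0.5585, 0.0848, 0.23]
eef_rot: [-0.0, 0.986, 0.167, -0.001]
wrist_force: [0.2, 0.1, -2.6]
opening: 0.234
grasp_force: 59.2
5.4 [0.5585 0.0848 0.23  ] [[0.944, 0.329, -0.003], [0.329, -0.944, 0.0], [-0.002, -0.001, -1.0]] [ 0.2  0.1 -2.6] 0.23403495003680994 59.18517529964447 [-0.06  0.16  1.63  0.    1.35  1.18]
3439 [0.65173364 0.11823948 0.03025684] ((657.1525268554688, 117.3753662109375), 61.499855041503906)
886 [0.656019   0.12012182 0.04932848] ((654.2505493164062, 120.46672058105469), 45.378196716308594)
```

View pics/w2.png

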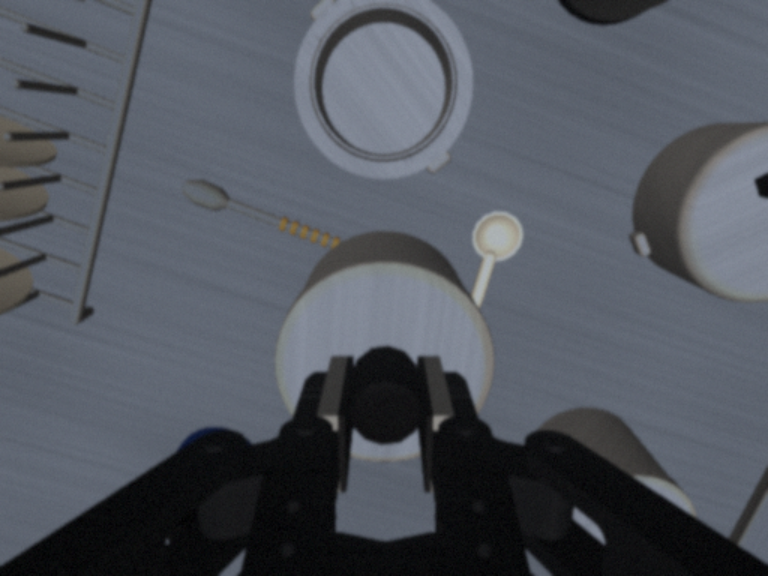

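Wrist view: tin held level, lid centred near (386,360). The open bottom half is centred near (384,88), with ears at (438,162) and (323,9). I fit circles to get its centre.

Run:
```python
from h import *
from scipy.optimize import least_squares
c=dict(np.load("w2.npz")); W=cloud(c); Z=W[...,2]; E=c["extrinsics"]
def ray(u,v,z):
    d=E[:3,:3]@np.array([(u/1.5-c["cx"])/c["fx"],(v/1.5-c["cy"])/c["fy"],1]); return (E[:3,3]+d*(z-E[2,3])/d[2])[:2]
near=np.hypot(W[...,0]-.655,W[...,1]-.117)
P=W[(near<.055)&(Z>.0465)&(Z<.053)][:,:2]
f=lambda s:np.hypot(P[:,0]-s[0],P[:,1]-s[1])-s[2]
s=least_squares(f,[.655,.117,.043],loss="soft_l1",f_scale=.001).x; print("rim",s)
Q=np.array([ray(*p,.030) for p in((294,85),(473,90),(386,179),(320,144),(447,147))])
s=least_squares(lambda s:np.hypot(Q[:,0]-s[0],Q[:,1]-s[1])-s[2],[.655,.117,.057]).x; print("shoulder",s)
# rim-vs-shoulder mean from depth, all shoulder points
e1,e2=ray(438,162,.027),ray(323,9,.027); d=e2-e1; print("ears",e1,e2,np.hypot(*d),(e1+e2)/2,np.degrees(np.arctan2(d[1],d[0]))-90)
L=W[(Z>.215)&(Z<.23)&(np.hypot(W[...,0]-.5585,W[...,1]-.0848)<.06)]
cen,r=cv2.minEnclosingCircle((L[:,:2]*1e3).astype(np.float32)); print("lid",len(L),cen,r,L[:,2].mean(), "radius pts", np.percentile(L[:,0],[1,99]),np.percentile(L[:,1],[1,99]))
Q=np.array([ray(*p,.2234) for p in((276,362),(494,362),(330,278),(442,278),(300,412),(385,262))])
print("lid px",least_squares(lambda s:np.hypot(Q[:,0]-s[0],Q[:,1]-s[1])-.037,[.5585,.085]).x)
```

```text
rim [0.65380953 0.1193419  0.04251488]
shoulder [0.65534732 0.11901168 0.05668288]
ears [0.62265771 0.06930733] [0.68483512 0.16917356] 0.11764053180581545 [0.65374642 0.11924045] -31.906681577244157
lid 9472 (558.6719970703125, 84.86345672607422) 37.09232711791992 0.2231265306016293 radius pts [0.52664529 0.59482289] [0.05088688 0.11998029]
lid px [0.55960877 0.0835554 ]
```

```bash
python3 -c "
from h import *
go(.654,.119,.15,19.2)"
```

```text
cm [10.14 -0.08  8.03] deg [-0.04  0.09  0.03]
```

```bash
python3 -m handwheel '[[[-1,4,0,2,0,0,0],[-1,8,0,4,0,0,0],[-1,10.2,0,6,0,0,0],[-1,10.2,0,8,0,0,0],[-1,10.2,0,8,0,0,0],[-1,10.2,0,8,0,0,0]]]'; python3 -c "
from h import *
go(.654,.119,.073,19.2)"
```

```text
time_s: 6.2
eef_pos: [0.6558, 0.1176, 0.1522]
eef_rot: [0.0, 0.986, 0.167, 0.0]
wrist_force: [-0.1, -0.4, -2.3]
opening: 0.232
grasp_force: 59.2
cm [-0.12 -0.2   7.92] deg [ 0.01 -0.02 -0.01]
```

```bash
python3 -m handwheel '[[[-1,-0.1,-0.1,2,0,0,0],[-1,-0.1,-0.1,4,0,0,0],[-1,-0.1,-0.1,6,0,0,0],[-1,-0.1,-0.1,7,0,0,0],[-1,-0.1,-0.1,7.5,0,0,0],[-1,-0.1,-0.1,7.8,0,0,0],[-1,-0.1,-0.1,7.8,0,0,0]]]'; python3 -c "
from h import *
go(.654,.119,.0716,19.2)"
```

```text
time_s: 7.08
eef_pos: [0.6553, 0.1183, 0.0738]
eef_rot: [0.0, 0.986, 0.167, 0.0]
wrist_force: [-0.0, 0.5, -2.8]
opening: 0.232
grasp_force: 59.2
cm [-0.1  -0.11  0.22] deg [ 0.01 -0.04 -0.01]
```

```bash
python3 -m handwheel '[[[-1,-0.1,-0.1,0.1,0,0,0],[-1,-0.1,-0.1,0.2,0,0,0],[-1,-0.1,-0.1,0.2,0,0,0]]]'
```

```text
time_s: 7.45
eef_pos: [0.6539, 0.1189, 0.0717]
eef_rot: [0.0, 0.986, 0.167, 0.0]
wrist_force: [-0.3, 1.6, -1.4]
opening: 0.235
grasp_force: 59.4
```

```bash
python3 -m handwheel '[[[-1,0,0,0.1,0,0,0],[-1,0,0,0.1,0,0,0]]]'; python3 -m handwheel '[[[0,0,0,0,0,0,0],[1,0,0,0,0,0,0],[1,0,0,0,0,0,0],[1,0,0,0,0,0,0],[1,0,0,0,0,0,0]]]';python3 -m handwheel '[[[1,0,0,-3,0,0,0],[1,0,0,-8,0,0,0],[1,-5,0,-14,0,0,0],[1,-10,0,-18,0,0,0],[1,-10,0,-18,0,0,0],[1,-10,0,-18,0,0,0],[1,-10,0,-18,0,0,0],[1,-10,0,-18,0,0,0]]]'
python3 - <<'E'
from h import *
from scipy.optimize import least_squares
obs(); c=cam("wrist"); W=cloud(c); Z=W[...,2]; cv2.imwrite("pics/w3.png",cv2.resize(c["frame"],(768,576)))
np.savez("w3",**{k:np.array(v) for k,v in c.items()})
near=np.hypot(W[...,0]-.654,W[...,1]-.119)
P=W[(near<.055)&(near>.038)&(Z>.046)&(Z<.053)][:,:2]
print("rim",len(P),least_squares(lambda s:np.hypot(P[:,0]-s[0],P[:,1]-s[1])-s[2],[.655,.117,.043],loss="soft_l1",f_scale=.001).x)
for a,b in((.058,.07),(.082,.1)):
    L=W[(near<.06)&(Z>a)&(Z<b)]; print(len(L),cv2.minEnclosingCircle((L[:,:2]*1e3).astype(np.float32)),L.mean(0))
go(.6,-.16,.23,48)
E
```

```text
time_s: 7.7
eef_pos: [0.6542, 0.1191, 0.0717]
eef_rot: [0.0, 0.986, 0.167, 0.001]
wrist_force: [-3.0, 0.7, 4.7]
opening: 0.227
grasp_force: 60.1
time_s: 8.32
eef_pos: [0.6537, 0.1189, 0.0704]
eef_rot: [-0.0, 0.986, 0.167, -0.0]
wrist_force: [-0.6, -0.9, -0.1]
opening: 0.998
grasp_force: 0.0
time_s: 9.32
eef_pos: [0.5592, 0.0863, 0.2485]
eef_rot: [-0.0, 0.986, 0.167, -0.001]
wrist_force: [-0.3, -0.6, -0.0]
opening: 1.003
grasp_force: 0.0
9.325 [0.5592 0.0863 0.2485] [[0.944, 0.329, -0.003], [0.329, -0.944, 0.0], [-0.003, -0.001, -1.0]] [-0.3 -0.6 -0. ] 1.0032002249862833 0.0 [-0.06  0.15  1.61  0.    1.39  1.18]
rim 814 [0.65377639 0.11931538 0.04262422]
4857 ((653.8239135742188, 119.58123016357422), 36.984169006347656) [0.65441647 0.11977556 0.06482766]
549 ((653.6935424804688, 119.5158462524414), 10.724499702453613) [0.65369748 0.11951914 0.09073574]
cm [-4.24 24.6   1.85] deg [ -0.1    0.13 -28.8 ]
```

View pics/w3.png

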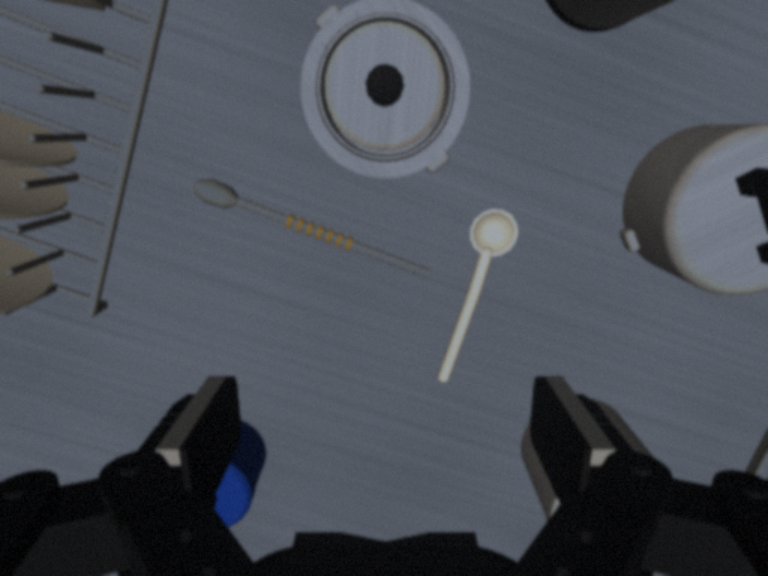

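Wrist view: the small tin is centred in the bottom half (knob 385,85; ears 328,17 and 437,161), and depth puts its lid 5 mm higher than on the shelf, so it is on the floor. Next, the top half.

```bash
python3 -c "
from h import *
go(.655,-.138,.24,48)"; python3 -m handwheel '[[[1,0.3,4,0,0,0,-5],[1,0.5,8,0,0,0,-10],[1,0.7,12,0.2,0,0,-18],[1,1,16,0.4,0,0,-24],[1,1.2,20,0.6,0,0,-29],[1,1.6,24,0.8,0,0,-29],[1,1.7,24.3,0.8,0,0,-29],[1,1.7,24.3,0.8,0,0,-29],[1,1.7,24.3,0.8,0,0,-29]]]'
python3 - <<'E'
from h import *
obs(); c=cam("wrist"); W=cloud(c); Z=W[...,2]; cv2.imwrite("pics/w4.png",cv2.resize(c["frame"],(768,576)))
near=np.hypot(W[...,0]-.66,W[...,1]+.136)
P=W[(near<.05)&(Z>.088)&(Z<.106)]; print(len(P),P.mean(0),cv2.minAreaRect((P[:,:2]*1e3).astype(np.float32)))
e=np.linalg.eigh(np.cov(P[:,:2].T))[1][:,1]; print(np.degrees(np.arctan2(e[1],e[0])))
L=W[(near<.09)&(Z>.062)&(Z<.075)]; print(len(L),cv2.minEnclosingCircle((L[:,:2]*1e3).astype(np.float32)),L[:,2].mean())
E
```

```text
cm [ 1.68 24.33  0.83] deg [ -0.1    0.13 -28.8 ]
time_s: 10.5
eef_pos: [0.6549, -0.1366, 0.2422]
eef_rot: [-0.0, 0.913, 0.409, -0.0]
wrist_force: [0.2, -0.4, 0.1]
opening: 1.001
grasp_force: 0.0
10.5 [ 0.6549 -0.1366  0.2422] [[0.666, 0.746, -0.001], [0.746, -0.666, 0.001], [0.0, -0.001, -1.0]] [ 0.2 -0.4  0.1] 1.000616480362781 0.0 [-0.38  0.38  1.34  0.    1.43  0.35]
1119 [ 0.66184694 -0.13279002  0.09737436] ((660.8499145507812, -133.9123077392578), (64.74571990966797, 13.964313507080078), 46.839332580566406)
46.88784320480388
8719 ((660.249267578125, -134.1912384033203), 56.01609420776367) 0.06765133650906348
```

```bash
python3 -c "
from h import *
go(.661,-.134,.074,46.9)"
```

```text
cm [ 0.59  0.28 16.84] deg [-0.02 -0.    1.36]
```

```bash
python3 -m handwheel '[[[1,0.6,0.2,4,0,0,1.4],[1,0.6,0.2,8,0,0,1.4],[1,0.6,0.2,12,0,0,1.4],[1,0.6,0.2,14.5,0,0,1.4],[1,0.6,0.2,16,0,0,1.4],[1,0.6,0.2,16.7,0,0,1.4],[1,0.6,0.2,16.7,0,0,1.4],[1,0.6,0.2,16.7,0,0,1.4]]]'; python3 -c "
from h import *
go(.661,-.134,.074,46.9)"
```

```text
time_s: 11.55
eef_pos: [0.6615, -0.135, 0.0769]
eef_rot: [0.001, 0.918, 0.397, 0.001]
wrist_force: [1.2, -0.3, -0.7]
opening: 0.996
grasp_force: 0.0
cm [ 0.04 -0.11  0.28] deg [ 0.12 -0.05 -0.11]
```

```bash
python3 -m handwheel '[[[1,0,-0.1,0.2,0,0,0],[-1,0,-0.1,0.2,0,0,0],[-1,0,-0.1,0.2,0,0,0],[-1,0,-0.1,0.2,0,0,0],[-1,0,-0.1,0.2,0,0,0],[-1,0,-0.1,0.2,0,0,0],[-1,0,-0.1,0.2,0,0,0],[-1,0,-0.1,0.2,0,0,0],[-1,0,-0.1,0.2,0,0,0]]]'; python3 -m handwheel '[[[-1,0,0,-2,0,0,0],[-1,0,0,-6,0,0,0],[-1,0,0,-11,0,0,0],[-1,0,0,-15,0,0,0],[-1,0,0,-15,0,0,0],[-1,0,0,-15,0,0,0]]]'; python3 -c "
from h import *
obs();go(.654,.119,.225,20)"
```

```text
time_s: 12.68
eef_pos: [0.6601, -0.1342, 0.0736]
eef_rot: [0.0, 0.918, 0.397, 0.0]
wrist_force: [0.3, -0.5, 1.2]
opening: 0.151
grasp_force: 58.8
time_s: 13.42
eef_pos: [0.6592, -0.1337, 0.2227]
eef_rot: [-0.001, 0.918, 0.397, -0.001]
wrist_force: [-0.2, -0.3, -2.6]
opening: 0.15
grasp_force: 58.8
13.425 [ 0.6592 -0.1337  0.2227] [[0.685, 0.729, -0.001], [0.729, -0.685, 0.001], [-0.001, -0.001, -1.0]] [-0.2 -0.3 -2.6] 0.15029788514528783 58.83056938648224 [-0.38  0.4   1.35  0.    1.39  0.38]
cm [ 18.06 -17.68  -0.21] deg [-0.07  0.05 26.79]
```

```bash
python3 -m handwheel '[[[-1,0,-5,0,0,0,0],[-1,2,-9,0,0,0,0],[-1,2.9,-13,0,0,0,4],[-1,7,-15,0,0,0,8],[-1,11,-16,0,0,0,12],[-1,15,-17,0,0,0,17],[-1,17,-17.5,0,0,0,17],[-1,17,-17.5,0,0,0,17],[-1,17,-17.5,0,0,0,17]]]'; python3 -c "
from h import *
obs();go(.6538,.1193,.20,30)"
```

```text
time_s: 14.55
eef_pos: [0.648, 0.1087, 0.2224]
eef_rot: [0.0, 0.966, 0.257, -0.001]
wrist_force: [-0.1, -0.7, -1.4]
opening: 0.15
grasp_force: 59.1
14.55 [0.648  0.1087 0.2224] [[0.868, 0.497, -0.002], [0.497, -0.868, -0.001], [-0.002, -0.001, -1.0]] [-0.1 -0.7 -1.4] 0.15017634222121776 59.11614775657654 [-0.01  0.37  1.39 -0.    1.38  1.04]
cm [ 1.03 -0.63  2.24] deg [-0.03  0.12 -0.2 ]
```

```bash
python3 -m handwheel '[[[-1,1,-0.6,0,0,0,0],[-1,1,-0.6,2,0,0,0],[-1,1,-0.6,4,0,0,0],[-1,1,-0.6,5,0,0,0],[-1,1,-0.6,5,0,0,0],[-1,1,-0.6,5,0,0,0]]]'
python3 - <<'E'
from h import *
obs();go(.6538,.1193,.14,30); c=cam("side"); cv2.imwrite("pics/s2.png",cv2.resize(c["frame"][170:270,130:260],None,fx=6,fy=6,interpolation=cv2.INTER_CUBIC)[:600,:780])
E
```

```text
time_s: 15.3
eef_pos: [0.6549, 0.1197, 0.1739]
eef_rot: [0.0, 0.966, 0.257, 0.0]
wrist_force: [0.3, 0.1, -1.4]
opening: 0.149
grasp_force: 59.1
15.3 [0.6549 0.1197 0.1739] [[0.868, 0.497, 0.001], [0.497, -0.868, 0.0], [0.001, 0.0, -1.0]] [ 0.3  0.1 -1.4] 0.14903434137000365 59.07544434070587 [0.   0.43 1.41 0.   1.3  1.05]
cm [-0.12 -0.02  3.39] deg [ 0.03 -0.04 -0.22]
```

View pics/s2.png

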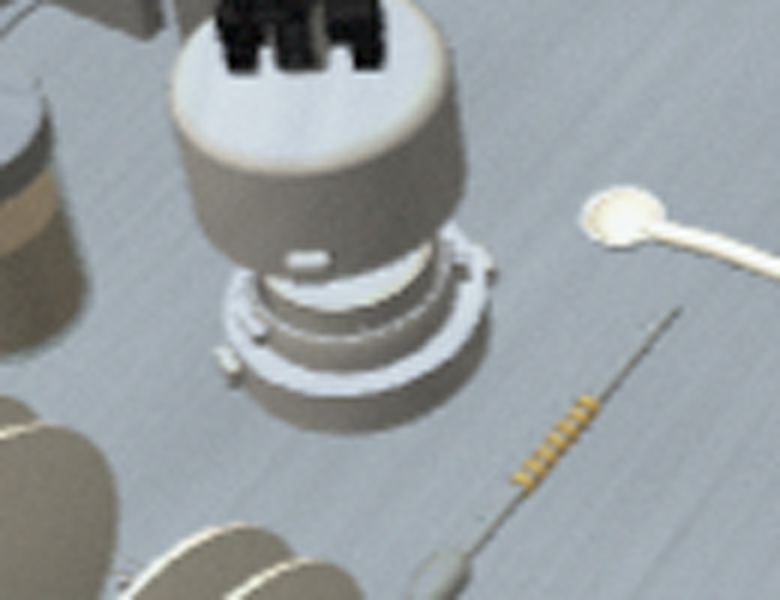

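The bell hangs level over the bottom half: its ear is at (308,262), clear of the bottom ears at (230,362) and (485,275). I lower it.

```bash
python3 -m handwheel '[[[-1,-0.1,0,1.5,0,0,0],[-1,-0.1,0,3,0,0,0],[-1,-0.1,0,4.2,0,0,0],[-1,-0.1,0,4.8,0,0,0],[-1,-0.1,0,5.2,0,0,0],[-1,-0.1,0,5.2,0,0,0]]]';  python3 -c "
from h import *
obs();go(.6538,.1193,.1036,30)"
```

```text
time_s: 16.1
eef_pos: [0.6536, 0.1193, 0.1213]
eef_rot: [-0.0, 0.966, 0.257, -0.0]
wrist_force: [0.3, 0.3, -1.5]
opening: 0.153
grasp_force: 59.1
16.1 [0.6536 0.1193 0.1213] [[0.868, 0.497, -0.0], [0.497, -0.868, 0.0], [-0.0, -0.0, -1.0]] [ 0.3  0.3 -1.5] 0.1529706376943598 59.14400517940521 [0.   0.48 1.45 0.   1.21 1.05]
cm [0.01 0.01 1.77] deg [-0.    0.01 -0.22]
```

```bash
python3 -m handwheel '[[[-1,0,0,0.4,0,0,0],[-1,0,0,0.8,0,0,0],[-1,0,0,1.2,0,0,0],[-1,0,0,1.5,0,0,0],[-1,0,0,1.6,0,0,0],[-1,0,0,1.6,0,0,0]]]';  python3 -c "
from h import *
go(.6538,.1193,.1036,30)"
```

```text
time_s: 16.85
eef_pos: [0.6536, 0.1193, 0.1054]
eef_rot: [-0.0, 0.966, 0.257, -0.0]
wrist_force: [-0.1, 0.8, -1.5]
opening: 0.153
grasp_force: 59.1
cm [0.02 0.01 0.18] deg [-0.    0.   -0.22]
```

```bash
python3 -m handwheel '[[[-1,0,0,0.1,0,0,0],[-1,0,0,0.15,0,0,0],[-1,0,0,0.15,0,0,0]]]'
```

```text
time_s: 17.23
eef_pos: [0.6536, 0.1193, 0.1039]
eef_rot: [-0.0, 0.966, 0.257, -0.0]
wrist_force: [-0.1, 0.3, -2.3]
opening: 0.149
grasp_force: 59.1
```

```bash
python3 -m handwheel '[[[-1,0,0,0,0,0,8],[-1,0,0,0,0,0,16],[-1,0,0,0,0,0,24],[-1,0,0,0,0,0,32],[-1,0,0,0,0,0,40],[-1,0,0,0,0,0,47],[-1,0,0,0,0,0,52],[-1,0,0,0,0,0,55],[-1,0,0,0,0,0,55]]]'; python3 -c "
from h import *
obs();print(status.get_obs()['torque']);go(.6538,.1193,.1036,-31.5)"
```

```text
time_s: 18.35
eef_pos: [0.6536, 0.1193, 0.104]
eef_rot: [-0.0, 0.976, -0.218, 0.0]
wrist_force: [0.5, 0.0, -1.4]
opening: 0.148
grasp_force: 59.1
18.35 [0.6536 0.1193 0.104 ] [[0.905, -0.426, 0.0], [-0.426, -0.905, 0.0], [0.0, -0.0, -1.0]] [ 0.5  0.  -1.4] 0.1484138098811005 59.10115599632263 [0.   0.5  1.46 0.   1.18 2.01]
[ 0.051746   -0.02123114  0.01290935]
cm [ 0.02 -0.    0.04] deg [-0.   -0.01  6.31]
```

```bash
python3 -m handwheel '[[[-1,0,0,0,0,0,3],[-1,0,0,0,0,0,5],[-1,0,0,0,0,0,7],[-1,0,0,0,0,0,8],[-1,0,0,0,0,0,8]]]'; python3 -c "
from h import *
obs();print(status.get_obs()['torque'])"
```

```text
time_s: 18.98
eef_pos: [0.6535, 0.1194, 0.1039]
eef_rot: [-0.0, 0.958, -0.286, -0.0]
wrist_force: [-0.4, 0.5, -2.3]
opening: 0.154
grasp_force: 59.1
18.975 [0.6535 0.1194 0.1039] [[0.837, -0.548, -0.0], [-0.548, -0.837, 0.0], [-0.0, 0.0, -1.0]] [-0.4  0.5 -2.3] 0.15443971149423769 59.149335622787476 [0.   0.5  1.46 0.   1.18 2.15]
[0.10414245 0.08913883 0.12119388]
```

```bash
python3 -m handwheel '[[[-1,0,0,0,0,0,2],[-1,0,0,0,0,0,4],[-1,0,0,0,0,0,5],[-1,0,0,0,0,0,5]]]'
python3 - <<'E'
from h import *
obs();print(status.get_obs()['torque']); c=cam("side"); cv2.imwrite("pics/s3.png",cv2.resize(c["frame"][180:270,130:260],None,fx=6,fy=6,interpolation=cv2.INTER_CUBIC))
E
```

```text
time_s: 19.48
eef_pos: [0.6537, 0.1193, 0.1039]
eef_rot: [-0.0, 0.945, -0.328, 0.0]
wrist_force: [0.2, -0.3, -1.8]
opening: 0.152
grasp_force: 59.1
19.475 [0.6537 0.1193 0.1039] [[0.785, -0.619, 0.0], [-0.619, -0.785, -0.0], [0.0, -0.0, -1.0]] [ 0.2 -0.3 -1.8] 0.1515649610543074 59.12190556526184 [ 0.    0.5   1.46 -0.    1.18  2.24]
[0.01610782 0.03500295 0.0772616 ]
```

View pics/s3.png

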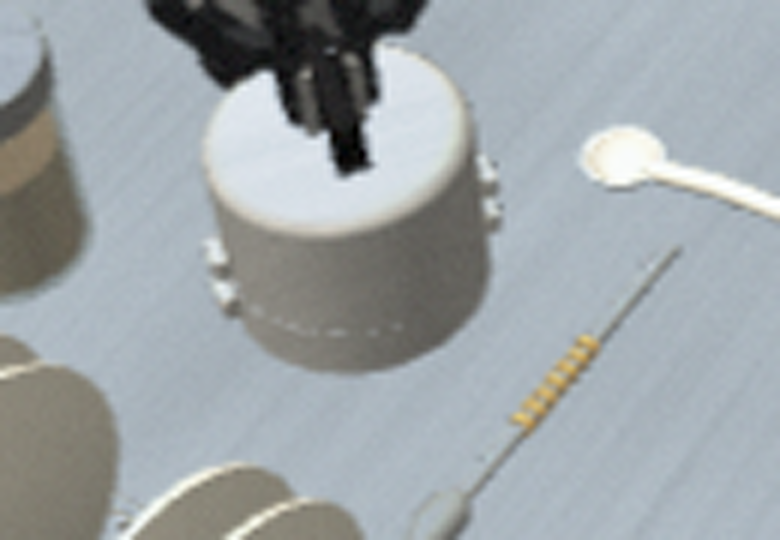

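The ears of both halves line up: (215,255)/(225,297) on the left and (487,170)/(491,212) on the right. It is locked. I lift gently and check the weight.

```bash
python3 -m handwheel '[[[-1,0,0,-0.2,0,0,0],[-1,0,0,-0.5,0,0,0],[-1,0,0,-1,0,0,0],[-1,0,0,-2,0,0,0],[-1,0,0,-2,0,0,0]]]';python3 -m handwheel '[[[-1,0,0,-3,0,0,0],[-1,0,0,-7,0,0,0],[-1,0,0,-11,0,0,0],[-1,0,0,-14,0,0,0],[-1,0,0,-14,0,0,0],[-1,0,0,-14,0,0,0]]]'; python3 -c "
from h import *
obs();go(.48,-.30,.265,-33)
go(.4725,-.3965,.26,-33)"
```

```text
time_s: 20.15
eef_pos: [0.6546, 0.1193, 0.1255]
eef_rot: [-0.0, 0.945, -0.327, 0.001]
wrist_force: [0.5, -0.5, -7.8]
opening: 0.151
grasp_force: 58.6
time_s: 20.9
eef_pos: [0.6527, 0.1193, 0.262]
eef_rot: [0.0, 0.945, -0.327, -0.001]
wrist_force: [0.1, 0.4, -8.9]
opening: 0.151
grasp_force: 59.5
20.9 [0.6527 0.1193 0.262 ] [[0.786, -0.619, -0.003], [-0.619, -0.786, -0.0], [-0.002, 0.002, -1.0]] [ 0.1  0.4 -8.9] 0.1508247570355733 59.45754289627075 [ 0.    0.36  1.33 -0.    1.46  2.24]
cm [12.37 43.63 -0.26] deg [ 0.09  0.12 -5.22]
cm [17.76 51.67  0.25] deg [ 0.09  0.12 -5.22]
```

```bash
python3 -m handwheel '[[[-1,0.5,2,-1.5,0,0,0],[-1,1.5,7,-3,0,0,0],[-1,3,12,-4,0,0,0],[-1,5,17,-4,0,0,0],[-1,7,22,-4,0,0,0],[-1,7,27,-4,0,0,0],[-1,7,32,-4,0,0,0],[-1,7,37,-4,0,0,0],[-1,6,42,-4,0,0,0],[-1,5,47,-4,0,0,0]]]';python3 -c "
from h import *
obs();go(.355,-.30,.30,-38.3)"
```

```text
time_s: 22.15
eef_pos: [0.3998, -0.2818, 0.303]
eef_rot: [-0.0, 0.945, -0.328, -0.001]
wrist_force: [-0.3, -0.5, -7.5]
opening: 0.151
grasp_force: 59.6
22.15 [ 0.3998 -0.2818  0.303 ] [[0.785, -0.619, -0.001], [-0.619, -0.785, 0.001], [-0.001, 0.0, -1.0]] [-0.3 -0.5 -7.5] 0.15104841468739508 59.559826254844666 [-0.86 -0.07  1.72 -0.    1.49  1.38]
cm [-2.39  4.2   0.31] deg [0.02 0.09 0.05]
```

```bash
python3 -m handwheel '[[[-1,-2,3.5,0,0,0,0],[-1,-2.4,4.2,0,0,0,0],[-1,-2.4,4.2,0,0,0,0],[-1,-2.4,4.2,0,0,0,0]]]'
python3 - <<'E'
from h import *
obs(); c=cam("wrist"); W=cloud(c); Z=W[...,2]; f=c["frame"].astype(int); cv2.imwrite("pics/w5.png",cv2.resize(c["frame"],(768,576)))
near=np.hypot(W[...,0]-.4725,W[...,1]+.3965)
m=(near<.09)&(Z>.002)&(Z<.014)&(f[...,2]-f[...,0]>25)
P=W[m]; print(len(P),P.mean(0),cv2.minEnclosingCircle((P[:,:2]*1e3).astype(np.float32)))
E
```

```text
time_s: 22.65
eef_pos: [0.3578, -0.2986, 0.3037]
eef_rot: [-0.0, 0.945, -0.327, 0.0]
wrist_force: [0.7, -0.3, -7.8]
opening: 0.151
grasp_force: 59.6
22.65 [ 0.3578 -0.2986  0.3037] [[0.786, -0.618, 0.0], [-0.618, -0.786, 0.0], [-0.0, -0.001, -1.0]] [ 0.7 -0.3 -7.8] 0.1506078572723313 59.582895040512085 [-0.95 -0.13  1.78  0.    1.49  1.29]
9128 [ 0.45853899 -0.38446212  0.00716146] ((471.9891357421875, -394.66314697265625), 74.75579833984375)
```

View pics/w5.png

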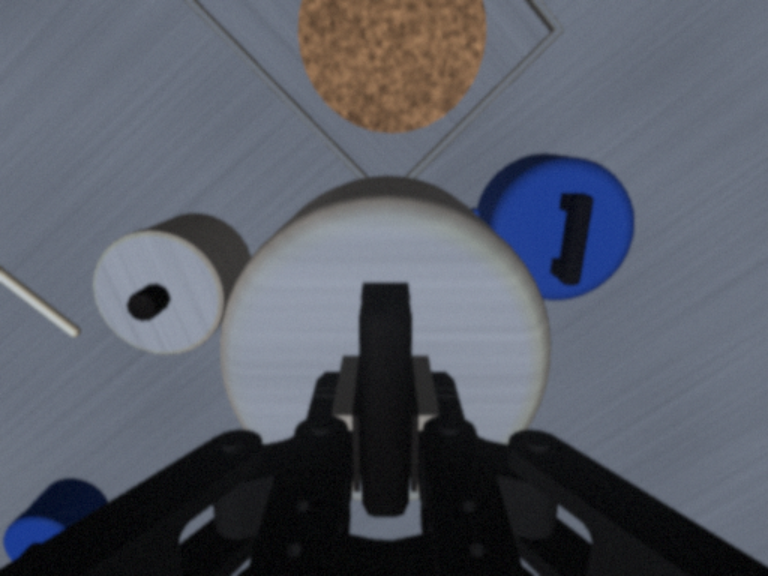

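Wrist view: mat centred near (393,40), and by depth at (0.472,-0.395). The path to it is clear of the tray rim and the blue decoy.

```bash
python3 -c "
from h import *
go(.472,-.395,.16,-38.3)";python3 -m handwheel '[[[-1,4,0,1,0,0,0],[-1,8,0,3,0,0,0],[-1,12,0,6,0,0,0],[-1,14.9,0.5,10,0,0,0],[-1,14.9,0.5,13,0,0,0],[-1,14.9,0.5,14.4,0,0,0],[-1,14.9,0.5,14.4,0,0,0],[-1,14.9,0.5,14.4,0,0,0]]]';python3 -c "
from h import *
go(.472,-.395,.116,-38.3)"
```

```text
cm [14.93  0.54 14.38] deg [-0.02  0.    0.15]
time_s: 23.7
eef_pos: [0.4722, -0.3958, 0.1619]
eef_rot: [0.001, 0.945, -0.327, 0.001]
wrist_force: [-0.2, -0.3, -8.2]
opening: 0.152
grasp_force: 59.5
cm [-0.07 -0.05  4.59] deg [ 0.04 -0.18  0.11]
```

```bash
python3 -m handwheel '[[[-1,0,0,1.2,0,0,0],[-1,0,0,2.4,0,0,0],[-1,0,0,3.4,0,0,0],[-1,0,0,4,0,0,0],[-1,0,0,4.4,0,0,0],[-1,0,0,4.5,0,0,0],[-1,0,0,4.5,0,0,0]]]'
```

```text
time_s: 24.58
eef_pos: [0.4714, -0.3953, 0.1152]
eef_rot: [0.0, 0.945, -0.327, 0.0]
wrist_force: [1.0, 0.1, -7.7]
opening: 0.151
grasp_force: 59.4
```

```bash
python3 -m handwheel '[[[-1,0,0,0.1,0,0,0],[-1,0,0,0.2,0,0,0],[-1,0,0,0.3,0,0,0],[-1,0,0,0.3,0,0,0]]]'
```

```text
time_s: 25.08
eef_pos: [0.4715, -0.3956, 0.1126]
eef_rot: [0.0, 0.945, -0.327, 0.0]
wrist_force: [-0.5, -0.2, -4.1]
opening: 0.147
grasp_force: 60.0
```

```bash
python3 -m handwheel '[[[-1,0,0,0.1,0,0,0],[-1,0,0,0.15,0,0,0],[-1,0,0,0.15,0,0,0]]]'
```

```text
time_s: 25.45
eef_pos: [0.4715, -0.3954, 0.1109]
eef_rot: [0.0, 0.945, -0.327, 0.0]
wrist_force: [-1.3, 0.5, -1.3]
opening: 0.151
grasp_force: 60.5
```

```bash
python3 -m handwheel '[[[-1,0,0,0.05,0,0,0],[-1,0,0,0.05,0,0,0]]]';python3 -m handwheel '[[[-0.4,0,0,0,0,0,0],[0,0,0,0,0,0,0],[1,0,0,0,0,0,0],[1,0,0,0,0,0,0],[1,0,0,0,0,0,0],[1,0,0,0,0,0,0]]]';python3 -m handwheel '[[[1,0,0,-2,0,0,0],[1,0,0,-6,0,0,0],[1,0,0,-11,0,0,0],[1,-5,0,-15,0,0,0],[1,-11,0,-17,0,0,0],[1,-13,0,-17,0,0,0],[1,-13,0,-17,0,0,0],[1,-13,0,-17,0,0,0]]]'
python3 - <<'E'
from h import *
obs(); c=cam("wrist"); W=cloud(c); Z=W[...,2]; cv2.imwrite("pics/w6.png",cv2.resize(c["frame"][:250],(768,576)) if 0 else cv2.resize(c["frame"],(768,576)))
near=np.hypot(W[...,0]-.4715,W[...,1]+.3955)
L=W[(near<.075)&(Z>.095)&(Z<.112)]; print(len(L),cv2.minEnclosingCircle((L[:,:2]*1e3).astype(np.float32)),L.mean(0))
E
```

```text
time_s: 25.7
eef_pos: [0.4715, -0.3956, 0.1107]
eef_rot: [0.0, 0.945, -0.327, 0.0]
wrist_force: [-1.0, 0.3, 3.6]
opening: 0.149
grasp_force: 61.2
time_s: 26.45
eef_pos: [0.4713, -0.3951, 0.1099]
eef_rot: [-0.0, 0.945, -0.327, 0.0]
wrist_force: [-0.2, -0.5, -0.1]
opening: 0.999
grasp_force: 0.0
time_s: 27.45
eef_pos: [0.3697, -0.3153, 0.2807]
eef_rot: [0.0, 0.945, -0.327, 0.001]
wrist_force: [-0.9, -0.2, -0.8]
opening: 0.997
grasp_force: 0.0
27.45 [ 0.3697 -0.3153  0.2807] [[0.786, -0.619, 0.001], [-0.619, -0.786, -0.001], [0.002, 0.0, -1.0]] [-0.9 -0.2 -0.8] 0.9974126385914658 0.0 [-0.95 -0.06  1.76  0.    1.44  1.29]
8666 ((470.94708251953125, -395.4137878417969), 56.86146926879883) [ 0.45965858 -0.38652097  0.10441417]
```

View pics/w6.png

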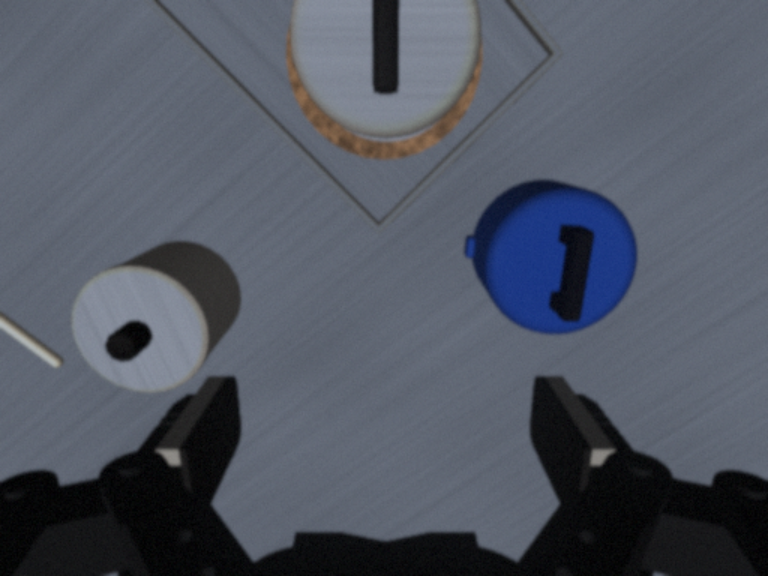

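The closed tin stands on the mat, centred at (0.471,-0.395). Its top is at z 0.104 against 0.105 expected when seated, and the gripper is clear.

```bash
python3 -c "
from h import *
print(ctrl.hand_in())"
```

```text
the job is handed in; nothing more can be done
None
```

The job is handed in at about 27.5 s: the small tin is inside the locked stacking tin, which stands on the cork mat within about 2 mm of its centre, let go; the judge's verdict wasn't shown.

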